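# Lock the green-hatched needle case with its wing knob

### The arm

A 6-joint arm with a two-finger parallel gripper is mounted at the origin on a cart in front of the work surface, level with it; the furniture and walls round the work are solid. World frame = base frame: x ahead of the robot, y to its left, z up, the work surface at z = 0. Lengths are in m, angles in rad, forces in N, time in s.
With the tool pointing down it reaches from about 0.4 to 0.825 m from the base axis. Payload 7 kg.
Tool frame: the origin (TCP) lies on the centre line of the jaws, within the pads' length; the fingertips stand 22 mm ahead of it and the grasp point (between the pads) lies 3 mm ahead of it (arm.tcp_to_tips is the distance from the TCP to the fingertips, in m); z points along the fingers, y is the line along which they close (so a half turn about z gives the same grasp; the last joint's range is limited). The gripper opens to 88 mm and grips with 3 to 60 N. Pads are 19 mm wide; open, the fingers measure 130 mm over their backs; the gripper's body (78 mm by 193 mm) begins 47 mm behind the grasp point.
Start: joints at [1.476, 0.359, 0.012, 0, -1.224, -0.288], TCP at [0.252, 0.626, 0.249] pointing down, gripper open.
Joint ranges: [-3.07, 3.07], [-1.43, 2.12], [-1.02, 1.25], [-3.03, 1.67], [-3.05, -0], [-3.03, 3.03]. Speed limits (rad/s): [2.39, 2.39, 3.01, 3.14, 3.14, 3.14].

### API

Orientations are given as [roll, pitch, yaw] about the fixed x, y, z axes, in that order (R = Rz(yaw) Ry(pitch) Rx(roll)).
In Python, from station import arm gives the robot as it stands.
- The arm moves only by the tool jog_arm, never from a script. Its argument "targets" is a list of rows, each an object of numbers: "dx", "dy", "dz": the shift along the tool's x, y, z in mm; "rx", "ry", "rz": the turn, a rotation vector about the tool's x, y, z in rad; "gripper": the closure, from 0 (fully open) to 1 (shut). In form: [{"dx": .., "dy": .., "dz": .., "rx": .., "ry": .., "rz": .., "gripper": ..}, ...]. A call has exactly 8 rows; each row is the pose to reach, as a shift and turn from the pose commanded when the call began, along the tool's axes at that moment; what a row does not reach only later rows make up. A row lasts 1/12 s, in which the tool goes at most 41.7 mm and 7.16 degrees, less where a joint would pass 70% of its speed; a pose out of reach is approached as far as the arm can. A call with a gripper value outside its range is refused whole. The fingers move at their own pace and stop on an object; "force" is the grip in N (left out, the last holds). Time passes only in rows, so rows that repeat a pose let the fingers close, or fill a call up. It gives the time, the measured TCP pose, the force, the opening and the grip force at its end, in the units of the state.
- arm.get_state(): the state, without advancing time (a new reading comes with each control period).
- arm.grab_frame(name): name is "side" or "top"; returns a dict with "frame" (384x512x3 uint8, red, green, blue), "z_map" (384x512 float32, m along the optical axis (not along the pixel's ray), 0 where there is no reading), "fx", "fy", "cx", "cy" (pixels), "view" (4x4, takes a point from world to camera coordinates). Camera axes: x right, y down, z forward; pixel columns grow to the right and rows downward; lengths in m; the calibration is good to about 2 mm. A picture is of the moment at which its call begins.
- arm.job_done(): hands the job in; it is judged then, once.
The state is a dict: "t": time; "q": joint angles; "qd": joint speeds; "joint_efforts": joint torques, N m; "eef_pos": TCP position; "ee_rot": TCP orientation; "force": force on the tool from outside, world axes, zero at the start; "moment": the same for the moment, N m; "width": finger opening in m; "gripper_force": force on a finger pad.
Only numpy, scipy, OpenCV 4.12 (cv2) and the standard library are available. Lean on these libraries where they do the work, as an engineer would, in place of code of your own. Each camera call takes 0.05 s, during which the arm holds its last target. There are 200 camera calls.

### The job

The needle case with the green hatch is packed and ready to go: lock it by turning its black wing knob a quarter turn clockwise, all the way to its stop, so that the cam tongue under the hatch swings behind the front edge of the frame. Leave the hatch lying shut and let go of the knob; the case with the yellow hatch is still being filled and must stay unlocked.

Things in the scene. Friction and masses are not known exactly. Their poses are not given: they have to be found in the camera images.
- green_case: Fixed grey metal box, green hatch: 110 mm deep (x), 120 wide (y), 60 tall; origin centre of its underside, -x its front (towards the robot, turned up to 0.4 rad). The hatch (76 x 86 mm, top at 61 mm) is hinged at its far edge and lies shut by its own weight, about 0.4 kg; pulling the knob up lifts it while unlocked. The same case with a yellow hatch stands at its left or right.
- green_wing (a joint): Turn of the wing knob on the green hatch, rad, growing clockwise from above. 0 unlocked: wing parallel to the front edge; 1.57 locked, at a hard stop: wing points at the front edge, its white-striped end to the white dot on the frame, the hidden tongue (32 mm from the axis) under the frame; it first reaches under at about 0.6. Starts at 0.1 to 0.4, stays where left; friction 0.08 N m.
- green_grip (a point): Where to grip that knob: on its upright axis, 38 mm behind the case's front face, mid-width, 90 mm above the table. Turns with the knob: y axis along the wing (-y the white-striped end), z up. The black wing is 60 mm long, 12 mm thick with flat sides (grip across these), 66 to 98 mm above the table; below it a hub 26 mm wide: keep fingertips above 68 mm.
- yellow_wing (a joint): Turn of the identical wing knob on the identical case with the yellow hatch, the one to leave alone: 0 unlocked, 1.57 locked; starts at 0.1 to 0.4. Its grip point is the same 90 mm above the table. Jars, a thread chest and racks crowd the right side of the table and beyond: coming from the right, rise to about 0.38 m before crossing to the cases, and come down on the knob from above.

How it is judged:
By the outcome, as a careful person would: the job done as asked, in the order asked, and still so for the second after the job is handed in, with the robot touching nothing.
It also fails if it takes over 38 s, if anything falls off the work surface, if the arm or the gripper's body presses on something with over 40 N, if the wrist force passes 120 N, or if a joint passes its speed limit or range.

## Working session

There is one attempt and no reset: what is moved stays moved. The work goes in short steps, Python scripts to look and compute and a tool call to move; the robot and the scene stay as the last step left them, time stands still between calls to the robot, and variables do not carry over. Pictures are saved under pics/ and viewed, at most 10 in all, crops included, and the job is handed in when it is done.

Besides the shell and the picture viewer there is one more tool, called after ">>>" as a command line: name --argument value ..., lists and objects as JSON in quotes. jog_arm: Moves the arm, as the interface text tells. Its arguments: {"type":"object","properties":{"targets":{"type":"array","items":{"type":"object","properties":{"dx":{"type":"number"},"dy":{"type":"number"},"dz":{"type":"number"},"rx":{"type":"number"},"ry":{"type":"number"},"rz":{"type":"number"},"gripper":{"type":"number"}}}},"force":{"type":"number"}},"required":["targets"]}

```bash
mkdir -p pics
python3 - <<'E'
from station import arm
import cv2,numpy as np
s=arm.get_state();print(s['t'],s['eef_pos'],s['ee_rot'],s['width'])
for n in('top','side'):
    f=arm.grab_frame(n);np.savez(f'{n}0.npz',**f)
    cv2.imwrite(f'pics/{n}0.png',f['frame'][:,:,::-1]);print(n,f['fx'],f['cx'],f['cy'],np.round(f['view'],3).tolist())
E
```

```text
0.0 [0.25197922 0.6257115  0.24761339] [ 3.13991996e+00 -1.16210782e-04 -3.82948157e-01] 0.08766315628113373
top 418.191435749603 254.60178801068628 188.7676752531927 [[0.016, -0.999, 0.036, 0.236], [-0.995, -0.019, -0.093, 0.546], [0.094, -0.034, -0.995, 0.878], [0.0, 0.0, 0.0, 1.0]]
side 353.63449814132025 253.18327816433035 189.49248928385285 [[0.875, -0.485, 0.017, -0.352], [-0.265, -0.507, -0.82, 0.367], [0.406, 0.713, -0.572, 0.497], [0.0, 0.0, 0.0, 1.0]]
```

View pics/top0.png

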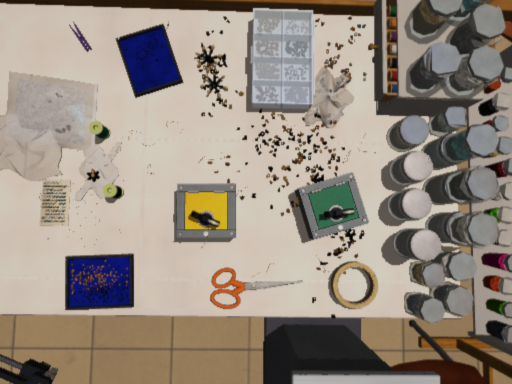

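View pics/side0.png

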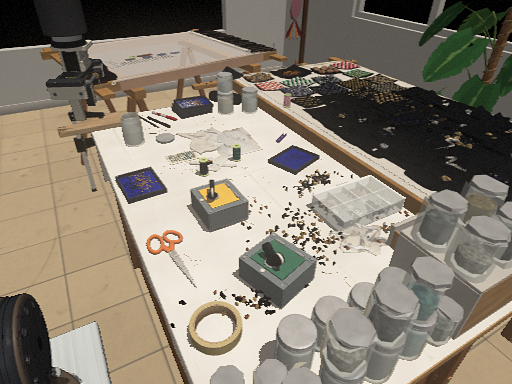

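The top view shows the green case near (333,207) with its wing at (336,213) and the front dot at about (341,231). The yellow case is near (206,212). The gripper is at the bottom left, clear of both.

```bash
cat > h.py <<'E'
import numpy as np,cv2
def ray(f,uv,z):
    V=f['view'];R=V[:3,:3];c=-R.T@V[:3,3]
    uv=np.atleast_2d(uv).astype(float)
    d=np.c_[(uv[:,0]-f['cx'])/f['fx'],(uv[:,1]-f['cy'])/f['fy'],np.ones(len(uv))]@R
    return c+d*((z-c[2])/d[:,2])[:,None]
def cloud(f):
    z=f['z_map'];v,u=np.mgrid[:z.shape[0],:z.shape[1]]
    P=np.stack([(u-f['cx'])/f['fx']*z,(v-f['cy'])/f['fy']*z,z],-1)
    V=f['view'];return (P-V[:3,3])@V[:3,:3]
E
python3 - <<'E'
from h import *
f=dict(np.load('top0.npz'));im=f['frame'];g=im[165:250,290:380]
cv2.imwrite('pics/crop.png',cv2.resize(g[:,:,::-1],None,fx=7,fy=7,interpolation=cv2.INTER_CUBIC))
P=cloud(f)
hsv=cv2.cvtColor(im,cv2.COLOR_RGB2HSV)
roi=np.zeros(im.shape[:2],bool);roi[170:245,295:372]=1
green=roi&(hsv[...,0]>60)&(hsv[...,0]<95)&(hsv[...,1]>90)&(hsv[...,2]>50)
c=max(cv2.findContours(green.astype('uint8'),0,1)[0],key=cv2.contourArea)
hp=ray(f,c[:,0],.061)[:,:2].astype('f4');r=cv2.minAreaRect(hp);print('hatch',r)
# case rim: heights .045-.07
m=roi&(P[...,2]>.05)&(P[...,2]<.075)
c=max(cv2.findContours(m.astype('uint8'),0,1)[0],key=cv2.contourArea)
print('case',cv2.minAreaRect(ray(f,c[:,0],.060)[:,:2].astype('f4')))
w=roi&(P[...,2]>.085)&(P[...,2]<.11)
v,u=np.nonzero(w);print('wing n',w.sum(),u.min(),u.max(),v.min(),v.max(),np.median(P[w],0))
if w.sum()>5:
    print('wing',cv2.minAreaRect(ray(f,np.c_[u,v],.098)[:,:2].astype('f4')))
print('heights rim',np.median(P[m],0))
E
```

```text
hatch ((0.5076937079429626, 0.08484730124473572), (0.0752224549651146, 0.08515851944684982), 17.24102020263672)
case ((0.5077524781227112, 0.08578508347272873), (0.1099567636847496, 0.12177252769470215), 17.30181884765625)
wing n 181 324 353 208 216 [0.49157829 0.08104715 0.09613225]
wing ((0.4913077652454376, 0.08249630779027939), (0.011728240177035332, 0.05902140215039253), 7.273413181304932)
heights rim [0.5105909  0.08762407 0.06187895]
```

View pics/crop.png

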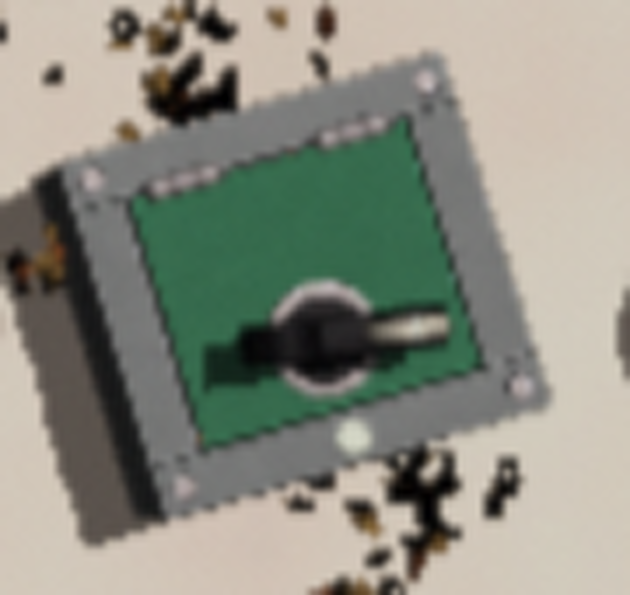

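The crop shows the green case turned about 17°. The wing's white-striped end points right, and the white dot is on the front edge at the bottom. The wing is about 0.17 rad past unlocked. Next I'll check clearance around the knob and work out the approach shift.

Run:
```python
from h import *
from station import arm
f=dict(np.load('top0.npz'));P=cloud(f).reshape(-1,3);P=P[f['z_map'].ravel()>0]
A=np.array([.4914,.081])
d=np.hypot(*(P[:,:2]-A).T)
for lo,hi in((.07,.1),(.1,.12),(.12,.14),(.14,.17),(.17,.2)):
    m=(d>lo)&(d<hi);i=np.argmax(np.where(m,P[:,2],-1));print(lo,P[i])
s=arm.get_state();p=np.array(s['eef_pos']);y=s['ee_rot'][2]
D=A-p[:2];print('dx',D@[np.cos(y),np.sin(y)]*1e3,'dy',D@[np.sin(y),-np.cos(y)]*1e3,'rz',y-np.radians(-82.73), 'z',p[2])
```

```text
0.07 [0.55750644 0.04891036 0.06674818]
0.1 [0.58750079 0.13912337 0.03322205]
0.12 [ 0.5167211  -0.05664566  0.0882229 ]
0.14 [ 0.42006077 -0.07080163  0.10281385]
0.17 [ 0.45923855 -0.08649785  0.10520746]
dx 425.5946460529089 dy 415.8873600176137 rz 1.061042417393324 z 0.24773452784535716
```

>>> jog_arm --targets '[{"dx": 20, "dy": 20, "rz": 0.05}, {"dx": 46, "dy": 45, "rz": 0.12}, {"dx": 73, "dy": 71, "rz": 0.19}, {"dx": 100, "dy": 97, "rz": 0.26}, {"dx": 127, "dy": 124, "rz": 0.33}, {"dx": 154, "dy": 150, "rz": 0.4}, {"dx": 178, "dy": 174, "rz": 0.46}, {"dx": 200, "dy": 195, "rz": 0.52}]'

```text
invalid input at $.targets[0]: expected keys dx, dy, dz, rx, ry, rz, gripper
```

```bash
cat >> h.py <<'E'
def rel(yaw_deg,A=(.4914,.081)):
    from station import arm
    s=arm.get_state();p=np.array(s['eef_pos']);y=s['ee_rot'][2];D=np.array(A)-p[:2]
    print('t',s['t'],'p',p.round(4),'rpy',np.round(s['ee_rot'],4),'w',s['width'],'F',np.round(s['force'],1),'M',np.round(s['moment'],2))
    print('dx %.1f dy %.1f rz %.3f'%(D@[np.cos(y),np.sin(y)]*1e3,D@[np.sin(y),-np.cos(y)]*1e3,y-np.radians(yaw_deg)))
E
python3 -c "from h import *;rel(-82.73)"
```

```text
t 0.1 p [0.252  0.6258 0.2477] rpy [ 3.1401e+00 -1.0000e-04 -3.8290e-01] w 0.0879693095134087 F [0.  0.  0.1] M [ 0.01  0.   -0.02]
dx 425.6 dy 415.9 rz 1.061
```

>>> jog_arm --targets '[{"dx": 20, "dy": 20, "dz": 0, "rx": 0, "ry": 0, "rz": 0.05, "gripper": 0}, {"dx": 46, "dy": 45, "dz": 0, "rx": 0, "ry": 0, "rz": 0.12, "gripper": 0}, {"dx": 73, "dy": 71, "dz": 0, "rx": 0, "ry": 0, "rz": 0.19, "gripper": 0}, {"dx": 100, "dy": 97, "dz": 0, "rx": 0, "ry": 0, "rz": 0.26, "gripper": 0}, {"dx": 127, "dy": 124, "dz": 0, "rx": 0, "ry": 0, "rz": 0.33, "gripper": 0}, {"dx": 154, "dy": 150, "dz": 0, "rx": 0, "ry": 0, "rz": 0.4, "gripper": 0}, {"dx": 178, "dy": 174, "dz": 0, "rx": 0, "ry": 0, "rz": 0.46, "gripper": 0}, {"dx": 200, "dy": 195, "dz": 0, "rx": 0, "ry": 0, "rz": 0.52, "gripper": 0}]'

```text
t: 0.77
eef_pos: [0.3651, 0.3682, 0.2485]
ee_rot: [3.141, -0.0, -0.906]
force: [0.3, -0.2, -0.2]
width: 0.0876
gripper_force: 0.0
```

```bash
python3 -c "from h import *;rel(-82.73)"
```

```text
t 0.7667 p [0.3651 0.3682 0.2485] rpy [ 3.1412 -0.     -0.9061] w 0.08758419262652091 F [ 0.3 -0.2 -0.2] M [ 0.02 -0.07  0.05]
dx 304.0 dy 77.7 rz 0.538
```

>>> jog_arm --targets '[{"dx": 36, "dy": 9, "dz": 0, "rx": 0, "ry": 0, "rz": 0.07, "gripper": 0}, {"dx": 74, "dy": 19, "dz": 0, "rx": 0, "ry": 0, "rz": 0.14, "gripper": 0}, {"dx": 112, "dy": 29, "dz": 0, "rx": 0, "ry": 0, "rz": 0.21, "gripper": 0}, {"dx": 150, "dy": 38, "dz": 0, "rx": 0, "ry": 0, "rz": 0.28, "gripper": 0}, {"dx": 188, "dy": 48, "dz": 0, "rx": 0, "ry": 0, "rz": 0.35, "gripper": 0}, {"dx": 226, "dy": 58, "dz": 0, "rx": 0, "ry": 0, "rz": 0.42, "gripper": 0}, {"dx": 264, "dy": 68, "dz": 0, "rx": 0, "ry": 0, "rz": 0.48, "gripper": 0}, {"dx": 300, "dy": 77, "dz": 0, "rx": 0, "ry": 0, "rz": 0.538, "gripper": 0}]'

```text
t: 1.43
eef_pos: [0.4904, 0.0853, 0.2486]
ee_rot: [-3.141, 0.0, -1.444]
force: [0.4, 0.7, -0.6]
width: 0.0878
gripper_force: 0.0
```

>>> jog_arm --targets '[{"dx": 0, "dy": 0, "dz": 10, "rx": 0, "ry": 0, "rz": 0, "gripper": 0}, {"dx": 0, "dy": 0, "dz": 25, "rx": 0, "ry": 0, "rz": 0, "gripper": 0}, {"dx": 0, "dy": 0, "dz": 45, "rx": 0, "ry": 0, "rz": 0, "gripper": 0}, {"dx": 0, "dy": 0, "dz": 65, "rx": 0, "ry": 0, "rz": 0, "gripper": 0}, {"dx": 0, "dy": 0, "dz": 80, "rx": 0, "ry": 0, "rz": 0, "gripper": 0}, {"dx": 0, "dy": 0, "dz": 90, "rx": 0, "ry": 0, "rz": 0, "gripper": 0}, {"dx": 0, "dy": 0, "dz": 90, "rx": 0, "ry": 0, "rz": 0, "gripper": 0}, {"dx": 0, "dy": 0, "dz": 90, "rx": 0, "ry": 0, "rz": 0, "gripper": 0}]'

```text
t: 2.1
eef_pos: [0.4902, 0.0873, 0.1585]
ee_rot: [3.141, -0.001, -1.441]
force: [0.7, 0.9, 0.7]
width: 0.0878
gripper_force: 0.0
```

```bash
python3 -c "
from h import *;rel(-82.73)
from station import arm
f=arm.grab_frame('side');cv2.imwrite('pics/s1.png',cv2.resize(f['frame'][140:320,180:400,::-1],None,fx=3,fy=3))"
```

```text
t 2.1 p [0.4902 0.0873 0.1585] rpy [ 3.1408e+00 -6.0000e-04 -1.4405e+00] w 0.0877914583999569 F [0.7 0.9 0.7] M [ 0.09 -0.1   0.05]
dx 6.4 dy -0.4 rz 0.003
```

View pics/s1.png

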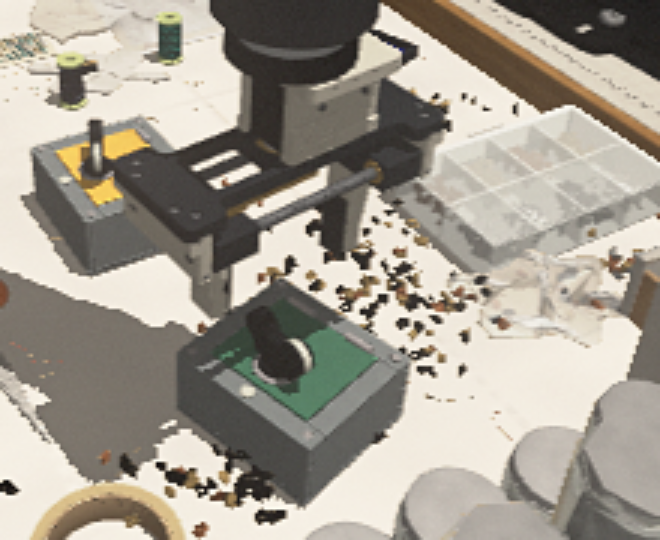

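The picture shows the open fingers straddling the wing from above, closing across it as planned. I'll shift 6 mm and come down.

>>> jog_arm --targets '[{"dx": 3, "dy": 0, "dz": 4, "rx": 0, "ry": 0, "rz": 0, "gripper": 0}, {"dx": 6, "dy": 0, "dz": 12, "rx": 0, "ry": 0, "rz": 0, "gripper": 0}, {"dx": 6.4, "dy": 0, "dz": 24, "rx": 0, "ry": 0, "rz": 0, "gripper": 0}, {"dx": 6.4, "dy": 0, "dz": 36, "rx": 0, "ry": 0, "rz": 0, "gripper": 0}, {"dx": 6.4, "dy": 0, "dz": 48, "rx": 0, "ry": 0, "rz": 0, "gripper": 0}, {"dx": 6.4, "dy": 0, "dz": 58, "rx": 0, "ry": 0, "rz": 0, "gripper": 0}, {"dx": 6.4, "dy": 0, "dz": 64, "rx": 0, "ry": 0, "rz": 0, "gripper": 0}, {"dx": 6.4, "dy": 0, "dz": 64, "rx": 0, "ry": 0, "rz": 0, "gripper": 0}]'

```text
t: 2.82
eef_pos: [0.4904, 0.0805, 0.0933]
ee_rot: [3.14, -0.001, -1.441]
force: [-1.0, 0.4, 0.5]
width: 0.0877
gripper_force: 0.0
```

>>> jog_arm --targets '[{"dx": 0, "dy": 0, "dz": 0, "rx": 0, "ry": 0, "rz": 0, "gripper": 0.5}, {"dx": 0, "dy": 0, "dz": 0, "rx": 0, "ry": 0, "rz": 0, "gripper": 0.8}, {"dx": 0, "dy": 0, "dz": 0, "rx": 0, "ry": 0, "rz": 0, "gripper": 1}, {"dx": 0, "dy": 0, "dz": 0, "rx": 0, "ry": 0, "rz": 0, "gripper": 1}, {"dx": 0, "dy": 0, "dz": 0, "rx": 0, "ry": 0, "rz": 0, "gripper": 1}, {"dx": 0, "dy": 0, "dz": 0, "rx": 0, "ry": 0, "rz": 0, "gripper": 1}, {"dx": 0, "dy": 0, "dz": 0, "rx": 0, "ry": 0, "rz": 0, "gripper": 1}, {"dx": 0, "dy": 0, "dz": 0, "rx": 0, "ry": 0, "rz": 0, "gripper": 1}]' --force 25

```text
t: 3.48
eef_pos: [0.4911, 0.081, 0.0947]
ee_rot: [-3.141, 0.0, -1.441]
force: [-0.6, 0.9, 0.1]
width: 0.0397
gripper_force: 0.0
```

```bash
python3 -c "from h import *;rel(-162.73)"
```

```text
t 3.4833 p [0.4911 0.081  0.0947] rpy [-3.1414e+00  1.0000e-04 -1.4408e+00] w 0.039714351010797164 F [-0.6  0.9  0.1] M [ 0.08 -0.08 -0.03]
dx 0.0 dy -0.3 rz 1.399
```

Fingers are slow; they need another call to finish closing.

>>> jog_arm --targets '[{"dx": 0, "dy": 0, "dz": 0, "rx": 0, "ry": 0, "rz": 0, "gripper": 1}, {"dx": 0, "dy": 0, "dz": 0, "rx": 0, "ry": 0, "rz": 0, "gripper": 1}, {"dx": 0, "dy": 0, "dz": 0, "rx": 0, "ry": 0, "rz": 0, "gripper": 1}, {"dx": 0, "dy": 0, "dz": 0, "rx": 0, "ry": 0, "rz": 0, "gripper": 1}, {"dx": 0, "dy": 0, "dz": 0, "rx": 0, "ry": 0, "rz": 0, "gripper": 1}, {"dx": 0, "dy": 0, "dz": 0, "rx": 0, "ry": 0, "rz": 0, "gripper": 1}, {"dx": 0, "dy": 0, "dz": 0, "rx": 0, "ry": 0, "rz": 0, "gripper": 1}, {"dx": 0, "dy": 0, "dz": 0, "rx": 0, "ry": 0, "rz": 0, "gripper": 1}]'

```text
t: 4.15
eef_pos: [0.4905, 0.0808, 0.0945]
ee_rot: [3.141, -0.0, -1.441]
force: [-5.4, 1.2, 4.9]
width: 0.0115
gripper_force: 25.0
```

```bash
python3 -c "from h import *;rel(-162.73)"
```

```text
t 4.15 p [0.4905 0.0808 0.0945] rpy [ 3.1406e+00 -1.0000e-04 -1.4410e+00] w 0.011505698373257593 F [-5.4  1.2  4.9] M [ 0.54  1.89 -0.05]
dx -0.1 dy -1.0 rz 1.399
```

>>> jog_arm --targets '[{"dx": 0, "dy": 0, "dz": 0, "rx": 0, "ry": 0, "rz": 0.07, "gripper": 1}, {"dx": 0, "dy": 0, "dz": 0, "rx": 0, "ry": 0, "rz": 0.16, "gripper": 1}, {"dx": 0, "dy": 0, "dz": 0, "rx": 0, "ry": 0, "rz": 0.25, "gripper": 1}, {"dx": 0, "dy": 0, "dz": 0, "rx": 0, "ry": 0, "rz": 0.34, "gripper": 1}, {"dx": 0, "dy": 0, "dz": 0, "rx": 0, "ry": 0, "rz": 0.43, "gripper": 1}, {"dx": 0, "dy": 0, "dz": 0, "rx": 0, "ry": 0, "rz": 0.52, "gripper": 1}, {"dx": 0, "dy": 0, "dz": 0, "rx": 0, "ry": 0, "rz": 0.61, "gripper": 1}, {"dx": 0, "dy": 0, "dz": 0, "rx": 0, "ry": 0, "rz": 0.7, "gripper": 1}]'

```text
t: 4.82
eef_pos: [0.4911, 0.0808, 0.0945]
ee_rot: [-3.141, -0.0, -2.145]
force: [-0.3, -1.0, 1.6]
width: 0.0115
gripper_force: 25.0
```

```bash
python3 -c "from h import *;rel(-162.73)"
```

```text
t 4.8167 p [0.4911 0.0808 0.0945] rpy [-3.1412e+00 -3.0000e-04 -2.1448e+00] w 0.011535349573942786 F [-0.3 -1.   1.6] M [-0.45  0.3   0.02]
dx -0.3 dy -0.1 rz 0.695
```

>>> jog_arm --targets '[{"dx": 0, "dy": 0, "dz": 0, "rx": 0, "ry": 0, "rz": 0.09, "gripper": 1}, {"dx": 0, "dy": 0, "dz": 0, "rx": 0, "ry": 0, "rz": 0.18, "gripper": 1}, {"dx": 0, "dy": 0, "dz": 0, "rx": 0, "ry": 0, "rz": 0.27, "gripper": 1}, {"dx": 0, "dy": 0, "dz": 0, "rx": 0, "ry": 0, "rz": 0.36, "gripper": 1}, {"dx": 0, "dy": 0, "dz": 0, "rx": 0, "ry": 0, "rz": 0.45, "gripper": 1}, {"dx": 0, "dy": 0, "dz": 0, "rx": 0, "ry": 0, "rz": 0.54, "gripper": 1}, {"dx": 0, "dy": 0, "dz": 0, "rx": 0, "ry": 0, "rz": 0.62, "gripper": 1}, {"dx": 0, "dy": 0, "dz": 0, "rx": 0, "ry": 0, "rz": 0.66, "gripper": 1}]'

```text
t: 5.48
eef_pos: [0.4915, 0.0803, 0.0945]
ee_rot: [-3.14, 0.0, -2.805]
force: [1.8, -5.2, 0.3]
width: 0.0117
gripper_force: 25.0
```

```bash
python3 -c "from h import *;rel(-162.73)"
```

```text
t 5.4833 p [0.4915 0.0803 0.0945] rpy [-3.1403e+00  2.0000e-04 -2.8048e+00] w 0.011719420393515985 F [ 1.8 -5.2  0.3] M [-1.88 -0.85  0.1 ]
dx -0.1 dy 0.7 rz 0.035
```

Creep into the stop while watching the moment about z.

>>> jog_arm --targets '[{"dx": 0, "dy": 0, "dz": 0, "rx": 0, "ry": 0, "rz": 0.01, "gripper": 1}, {"dx": 0, "dy": 0, "dz": 0, "rx": 0, "ry": 0, "rz": 0.02, "gripper": 1}, {"dx": 0, "dy": 0, "dz": 0, "rx": 0, "ry": 0, "rz": 0.03, "gripper": 1}, {"dx": 0, "dy": 0, "dz": 0, "rx": 0, "ry": 0, "rz": 0.04, "gripper": 1}, {"dx": 0, "dy": 0, "dz": 0, "rx": 0, "ry": 0, "rz": 0.05, "gripper": 1}, {"dx": 0, "dy": 0, "dz": 0, "rx": 0, "ry": 0, "rz": 0.06, "gripper": 1}, {"dx": 0, "dy": 0, "dz": 0, "rx": 0, "ry": 0, "rz": 0.06, "gripper": 1}, {"dx": 0, "dy": 0, "dz": 0, "rx": 0, "ry": 0, "rz": 0.06, "gripper": 1}]'

```text
t: 6.15
eef_pos: [0.4916, 0.0802, 0.0945]
ee_rot: [-3.14, 0.0, -2.86]
force: [1.3, -5.6, -1.1]
width: 0.0114
gripper_force: 25.0
```

```bash
python3 -c "from h import *;rel(-162.73)"
```

```text
t 6.15 p [0.4916 0.0802 0.0945] rpy [-3.1402e+00  2.0000e-04 -2.8597e+00] w 0.011352093891987733 F [ 1.3 -5.6 -1.1] M [-1.88 -0.86  0.35]
dx -0.1 dy 0.8 rz -0.020
```

>>> jog_arm --targets '[{"dx": 0, "dy": 0, "dz": 0, "rx": 0, "ry": 0, "rz": 0.01, "gripper": 1}, {"dx": 0, "dy": 0, "dz": 0, "rx": 0, "ry": 0, "rz": 0.02, "gripper": 1}, {"dx": 0, "dy": 0, "dz": 0, "rx": 0, "ry": 0, "rz": 0.03, "gripper": 1}, {"dx": 0, "dy": 0, "dz": 0, "rx": 0, "ry": 0, "rz": 0.04, "gripper": 1}, {"dx": 0, "dy": 0, "dz": 0, "rx": 0, "ry": 0, "rz": 0.04, "gripper": 1}, {"dx": 0, "dy": 0, "dz": 0, "rx": 0, "ry": 0, "rz": 0.04, "gripper": 1}, {"dx": 0, "dy": 0, "dz": 0, "rx": 0, "ry": 0, "rz": 0.04, "gripper": 1}, {"dx": 0, "dy": 0, "dz": 0, "rx": 0, "ry": 0, "rz": 0.04, "gripper": 1}]'

```text
t: 6.82
eef_pos: [0.4916, 0.0803, 0.0946]
ee_rot: [-3.14, 0.0, -2.899]
force: [1.8, -5.2, 0.0]
width: 0.0121
gripper_force: 25.0
```

```bash
python3 -c "from h import *;rel(-162.73)"
```

```text
t 6.8167 p [0.4916 0.0803 0.0946] rpy [-3.1401e+00  4.0000e-04 -2.8992e+00] w 0.01207945414371132 F [ 1.8 -5.2  0. ] M [-1.92 -0.97  0.54]
dx 0.0 dy 0.8 rz -0.059
```

The moment about z climbed from 0.1 to 0.54 N m against the 0.08 N m friction, so the knob is at its stop. Opening now, then rising.

>>> jog_arm --targets '[{"dx": 0, "dy": 0, "dz": 0, "rx": 0, "ry": 0, "rz": 0, "gripper": 0.6}, {"dx": 0, "dy": 0, "dz": 0, "rx": 0, "ry": 0, "rz": 0, "gripper": 0.3}, {"dx": 0, "dy": 0, "dz": 0, "rx": 0, "ry": 0, "rz": 0, "gripper": 0}, {"dx": 0, "dy": 0, "dz": 0, "rx": 0, "ry": 0, "rz": 0, "gripper": 0}, {"dx": 0, "dy": 0, "dz": 0, "rx": 0, "ry": 0, "rz": 0, "gripper": 0}, {"dx": 0, "dy": 0, "dz": 0, "rx": 0, "ry": 0, "rz": 0, "gripper": 0}, {"dx": 0, "dy": 0, "dz": 0, "rx": 0, "ry": 0, "rz": 0, "gripper": 0}, {"dx": 0, "dy": 0, "dz": 0, "rx": 0, "ry": 0, "rz": 0, "gripper": 0}]'

```text
t: 7.48
eef_pos: [0.491, 0.081, 0.0946]
ee_rot: [3.142, 0.0, -2.901]
force: [-0.4, -0.5, 0.5]
width: 0.0599
gripper_force: 0.0
```

>>> jog_arm --targets '[{"dx": 0, "dy": 0, "dz": -6, "rx": 0, "ry": 0, "rz": 0, "gripper": 0}, {"dx": 0, "dy": 0, "dz": -18, "rx": 0, "ry": 0, "rz": 0, "gripper": 0}, {"dx": 0, "dy": 0, "dz": -36, "rx": 0, "ry": 0, "rz": 0, "gripper": 0}, {"dx": 0, "dy": 0, "dz": -60, "rx": 0, "ry": 0, "rz": 0, "gripper": 0}, {"dx": 0, "dy": 0, "dz": -85, "rx": 0, "ry": 0, "rz": 0, "gripper": 0}, {"dx": 0, "dy": 0, "dz": -110, "rx": 0, "ry": 0, "rz": 0, "gripper": 0}, {"dx": 0, "dy": 0, "dz": -130, "rx": 0, "ry": 0, "rz": 0, "gripper": 0}, {"dx": 0, "dy": 0, "dz": -150, "rx": 0, "ry": 0, "rz": 0, "gripper": 0}]'

```text
t: 8.15
eef_pos: [0.491, 0.0809, 0.2466]
ee_rot: [3.141, 0.001, -2.901]
force: [-0.5, -0.4, 0.2]
width: 0.0878
gripper_force: 0.0
```

>>> jog_arm --targets '[{"dx": -20, "dy": -20, "dz": 0, "rx": 0, "ry": 0, "rz": 0, "gripper": 0}, {"dx": -20, "dy": -50, "dz": 0, "rx": 0, "ry": 0, "rz": 0, "gripper": 0}, {"dx": -20, "dy": -80, "dz": 0, "rx": 0, "ry": 0, "rz": 0, "gripper": 0}, {"dx": -20, "dy": -110, "dz": 0, "rx": 0, "ry": 0, "rz": 0, "gripper": 0}, {"dx": -20, "dy": -140, "dz": 0, "rx": 0, "ry": 0, "rz": 0, "gripper": 0}, {"dx": -20, "dy": -170, "dz": 0, "rx": 0, "ry": 0, "rz": 0, "gripper": 0}, {"dx": -20, "dy": -190, "dz": 0, "rx": 0, "ry": 0, "rz": 0, "gripper": 0}, {"dx": -20, "dy": -200, "dz": 0, "rx": 0, "ry": 0, "rz": 0, "gripper": 0}]'

```text
t: 8.82
eef_pos: [0.5583, -0.1107, 0.2448]
ee_rot: [-3.141, -0.0, -2.903]
force: [0.8, 0.4, 0.2]
width: 0.0878
gripper_force: 0.0
```

```bash
python3 -c "
from h import *;rel(-162.73)
from station import arm
f=arm.grab_frame('top');np.savez('top1.npz',**f);cv2.imwrite('pics/t2.png',cv2.resize(f['frame'][150:260,150:390,::-1],None,fx=3,fy=3))"
```

```text
t 8.8167 p [ 0.5583 -0.1107  0.2448] rpy [-3.1413e+00 -2.0000e-04 -2.9026e+00] w 0.08775560426245055 F [0.8 0.4 0.2] M [ 0.12 -0.19 -0.04]
dx 19.6 dy 202.1 rz -0.062
```

View pics/t2.png

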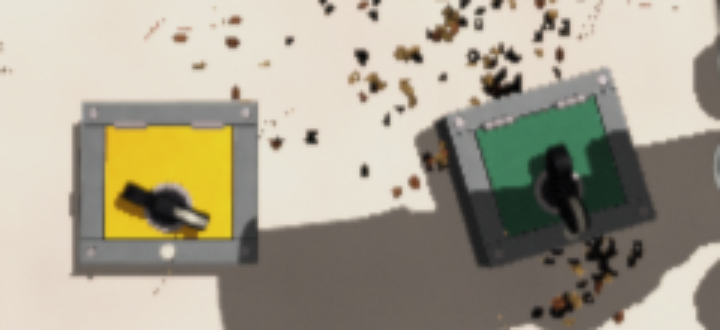

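The view shows the green wing pointing at the front edge, its white end at about (572,215) over the dot. The yellow wing is unchanged. I moved away to the right instead of the left, but the force readings show no contact. Measuring the wing angle now.

Run:
```python
from h import *
for n in('top0','top1'):
    f=dict(np.load(n+'.npz'));P=cloud(f)
    for nm,(a,b) in dict(green=(295,372),yellow=(170,240)).items():
        roi=np.zeros(P.shape[:2],bool);roi[170:245,a:b]=1
        w=roi&(P[...,2]>.085)&(P[...,2]<.11);v,u=np.nonzero(w)
        q=ray(f,np.c_[u,v],.098)[:,:2];c=q-q.mean(0);d=np.linalg.svd(c,full_matrices=0)[2][0]
        print(n,nm,w.sum(),q.mean(0),np.degrees(np.arctan2(d[1],d[0]))%180,cv2.minAreaRect(q.astype('f4')))
    m=np.zeros(P.shape[:2],bool);m[170:245,295:372]=1
    hsv=cv2.cvtColor(f['frame'],cv2.COLOR_RGB2HSV);g=m&(hsv[...,0]>60)&(hsv[...,0]<95)&(hsv[...,1]>90);print('hatch z',np.percentile(P[g][:,2],[5,50,95]))
```

```text
top0 green 181 [0.49133666 0.08262086] 97.35112394432328 ((0.4913077652454376, 0.08249630779027939), (0.011728240177035332, 0.05902140215039253), 7.273413181304932)
top0 yellow 186 [0.47534041 0.34502912] 68.3131511044191 ((0.47536447644233704, 0.34490910172462463), (0.0587463416159153, 0.011816597543656826), 68.18138885498047)
hatch z [0.05982137 0.06234336 0.06487764]
top1 green 212 [0.49111545 0.08194633] 17.20315794789846 ((0.49149513244628906, 0.08167411386966705), (0.05893246829509735, 0.014739803969860077), 16.789491653442383)
top1 yellow 186 [0.47529013 0.34491304] 68.45029069967894 ((0.4753205478191376, 0.3449266850948334), (0.0587463416159153, 0.011721965856850147), 68.18138885498047)
hatch z [0.05996717 0.06231982 0.06497953]
```

```bash
python3 -c "
from station import arm
print(arm.get_state()['qd']);print(arm.job_done())"
```

```text
[ 0.04409985 -0.01692158 -0.0240368  -0.00989748  0.00605763 -0.05544073]
the job is handed in; nothing more can be done
None
```

The green case is locked: its wing knob is at the stop (17.2° against the case's 17.3°), the hatch is lying shut, and the knob is released. The yellow knob has not moved, and the job was handed in at about 9 s.

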